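# Move the lift-off gate to the glass's bay

### The arm

A 7-joint arm with a two-finger parallel gripper is mounted at the origin on a cart in front of the work surface, level with it; the furniture and walls round the work are solid. World frame = base frame: x ahead of the robot, y to its left, z up, the work surface at z = 0. Lengths are in m, angles in rad, forces in N, time in s.
With the tool pointing down it reaches from about 0.4 to 0.875 m from the base axis. Payload 19.3 kg.
Tool frame: the origin (TCP) lies on the centre line of the jaws, within the pads' length; the fingertips stand 19 mm ahead of it and the grasp point (between the pads) is the TCP; z points along the fingers, y is the line along which they close (so a half turn about z gives the same grasp; the last joint's range is limited). The gripper opens to 85 mm and grips with 20 to 120 N. Pads are 22 mm wide; open, the fingers measure 114 mm over their backs; the gripper's body (76 mm by 85 mm) begins 54 mm behind the grasp point. The pads swing forward as they close: fully open they stand 13 mm farther back than shut.
Start: joints at [1.248, 0.521, -0.036, 1.599, 0.021, 1.021, -0.113], TCP at [0.156, -0.605, 0.25] pointing down, gripper open.
Joint ranges: [-2.91, 2.91], [-0.3, 2.13], [-1.5, 1.42], [0.17, 2.43], [-1.26, 4.41], [0.16, 1.93], [-2.52, 2.52]. Speed limits (rad/s): [1.89, 1.89, 2.39, 2.39, 3.01, 3.01, 3.01].

### API

Orientations are given as a unit quaternion [w, x, y, z].
In Python, from rig import arm, cams, job gives the robot as it stands. The module is installed in compiled form; this text tells all that it offers.
- The arm moves only by the tool play_rows, never from a script. Its argument "targets" is a list of rows, each a list of 3 entries, a list of its own where there are three numbers: the shift along the tool's x, y, z each as a share of 6 cm, from -1 to 1, then the turn, a rotation vector about the tool's x, y, z each as a share of 0.08 rad, from -1 to 1, then the opening, from 0 (shut) to 1 (fully open). A call has 1 to 5 rows; each row shifts and turns the commanded pose from where the row before left it, along the tool's axes as they then stand; what a row does not reach is not made up. A row lasts 1/8 s, in which the tool goes at most 62.5 mm and 10.7 degrees, less where a joint would pass 70% of its speed; a pose out of reach is approached as far as the arm can. A call with a number of a shift or a turn outside -1 to 1 is refused whole. A call with a gripper value outside its range is refused whole. The fingers move at their own pace and stop on an object; "squeeze" is the grip in N (left out, the last holds). Time passes only in rows, so rows that do not move let the fingers close. It gives the time, the measured TCP pose, the force, the opening and the grip force at its end, in the units of the state.
- arm.observe(): the state, without advancing time (a new reading comes with each control period).
- cams.capture(name): name is "scene" or "side" or "wrist"; returns the picture (420x560x3 uint8, red, green, blue); there is no depth.
- cams.calibration(name): a dict with "mtx" (3x3 intrinsics, pixels), "extrinsics" (4x4, takes a point from world to camera coordinates). Camera axes: x right, y down, z forward; pixel columns grow to the right and rows downward; lengths in m; the calibration is good to about 2 mm. A picture is of the moment at which its call begins: read the wrist's pose just before it. calibration takes no time and is no camera call; for the wrist camera it gives the pose at the moment of the call.
- job.finish_job(): hands the job in; it is judged then, once.
The state is a dict: "time": time; "joints": joint angles; "qd": joint speeds; "joint_torque": joint torques, N m; "eef_pos": TCP position; "orientation": TCP orientation; "contact_force": force on the tool from outside, world axes, zero at the start; "torque": the same for the moment, N m; "finger_gap": finger opening in m; "grip_force": force on a finger pad.
Only numpy, scipy, OpenCV 4.12 (cv2) and the standard library are available. Lean on these libraries where they do the work, as an engineer would, in place of code of your own. Each camera call takes 0.05 s, during which the arm holds its last target. There are 200 camera calls.

### The job

The little wooden gate is hung on the bay that holds the round wooden salt box. Pull its sprung hinge pin up by the red knob, lift the gate off, and drop it into the hinge socket of the bay that holds the glass tumbler, so that it stands closed across the front of that bay with the pin sprung fully home. Leave the glass standing where it is.

Things in the scene. Friction and masses are not known exactly. Their poses are not given: they have to be found in the camera images.
- gate: Dark wood gate, 58 mm high, 10 mm thick, 0.35 kg; 28 mm steel hinge barrel on a 50 mm square foot at one end. Starts on the salt box's bay. Origin: on the hinge axis at the foot's underside; z up; -y along the gate to its free end (118 mm); +x into the bay. Red 26 mm square knob (sides along x, y) on the axis, 80 to 112 mm above the origin with the pin home; 22 mm of bare 8 mm pin below the knob.
- hinge_pin (a joint): Slide of the brass pin and its knob: 0 = home, tapered tip 20 mm out below the foot; 0.020 m = pulled up fully, tip flush with the foot. The knob first rises 20 mm against the spring (1.5 N at most), then takes the gate along, level if gripped firmly. Set down, the foot lands first and the knob then goes down 20 mm more as the pin springs home, or does so by itself if let go.
- glass_bay: Pale wooden tray, 45 mm side walls (from x = 32 mm back), open front, fixed, the glass in it; two like it hold the salt box and a timer. Origin: on the worktop, on the axis of the hinge socket: a 28 mm hole in a 54x54x24 mm steel block, front left. z up; -y along the 24 mm high front sill (to 122 mm); +x into the bay (124 mm). Gate seated: origin 24 mm above this one, same axes.
- tumbler: Clear glass tumbler, 80 mm wide, 91 mm high, loose in its bay, its top 97 mm above the worktop. Origin: centre of its underside; it stands 68 mm along x and -66 mm along y from the bay's origin.
Things that resemble listed ones, but are neither listed nor needed, are in the scene too. Leave any green look-alike of the tumbler alone.

How it is judged:
By the outcome, as a careful person would: the job done as asked, in the order asked, and still so for the second after the job is handed in, with the robot touching nothing.
It also fails if it takes over 48 s, if anything falls off the work surface, if the arm or the gripper's body presses on something with over 40 N, if the wrist force passes 120 N, or if a joint passes its speed limit or range.

## Working session

There is one attempt and no reset: what is moved stays moved. The work goes in short steps, Python scripts to look and compute and a tool call to move; the robot and the scene stay as the last step left them, time stands still between calls to the robot, and variables do not carry over. Pictures are saved under pics/ and viewed, at most 10 in all, crops included, and the job is handed in when it is done.

Besides the shell and the picture viewer there is one more tool, called after "Emit:" as name(argument=value, ...), one argument or row to a line, values as JSON. play_rows: Moves the arm, as the interface text tells. Shift numbers are shares of 6 cm and turn numbers shares of 0.08 rad, none past 1 either way. Its arguments: {"type":"object","properties":{"targets":{"type":"array","items":{"type":"array"}},"squeeze":{"type":"number"}},"required":["targets"]}

```bash
mkdir -p pics
python3 - <<'E'
from rig import arm,cams,job
import cv2,numpy as np
s=arm.observe();print({k:np.round(v,3).tolist() for k,v in s.items()})
for n in("scene","side"):
    c=cams.calibration(n);print(n,np.round(c["mtx"],1).tolist(),np.round(c["extrinsics"],3).tolist())
    cv2.imwrite(f"pics/{n}0.png",cams.capture(n)[:,:,::-1])
E
```

```text
{'time': 0.0, 'joints': [1.248, 0.522, -0.036, 1.6, 0.021, 1.021, -0.113], 'qd': [-0.001, -0.0, 0.0, 0.0, -0.002, -0.0, 0.001], 'joint_torque': [0.001, -92.712, 1.98, -36.994, 0.018, 0.008, -0.0], 'eef_pos': [0.156, -0.605, 0.25], 'orientation': [-0.001, 0.992, 0.126, -0.0], 'contact_force': [0.032, -0.67, 0.299], 'torque': [0.017, -0.014, 0.013], 'grip_force': 0.0, 'finger_gap': 0.085}
scene [[402.0, 0.0, 274.2], [0.0, 402.0, 208.3], [0.0, 0.0, 1.0]] [[-0.569, -0.823, 0.01, 0.374], [-0.57, 0.385, -0.726, 0.28], [0.593, -0.418, -0.688, 0.852], [0.0, 0.0, 0.0, 1.0]]
side [[444.5, 0.0, 281.8], [0.0, 444.5, 194.7], [0.0, 0.0, 1.0]] [[-0.972, -0.237, 0.009, 0.508], [-0.096, 0.36, -0.928, 0.051], [0.216, -0.903, -0.372, 1.01], [0.0, 0.0, 0.0, 1.0]]
```

View pics/scene0.png

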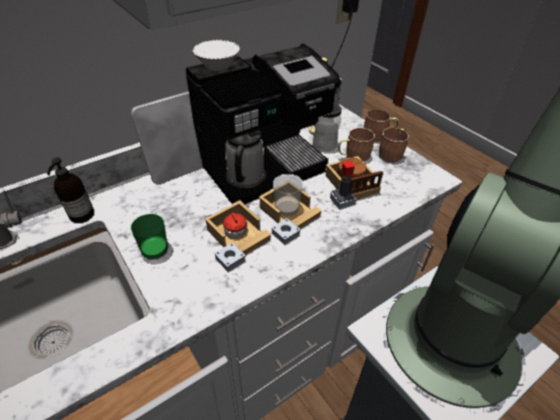

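View pics/side0.png

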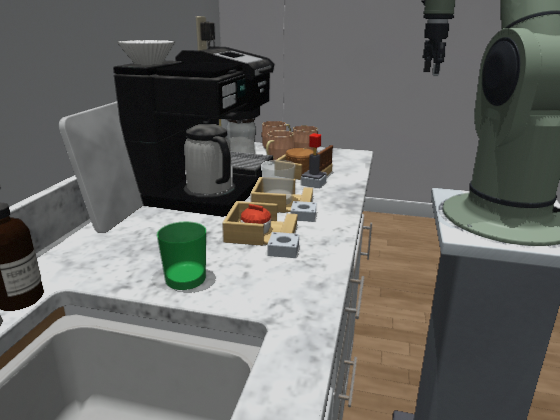

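The scene view shows the red gate knob at (348,165), with dark gate to (381,180), and the glass bay with clear tumbler at (288,190) and its socket block at (286,232). The timer bay is at (235,225) with its socket at (231,258), and the green tumbler is at (150,235). In the side view the knob is at (315,140), the glass bay's socket at (304,212) and the timer's socket at (284,245).

Possible mix-ups:
- **Knob:** (348,165), as opposed to the red timer at (235,222).
- **Socket:** (286,232), beside the clear glass, as opposed to the timer's socket at (231,258).

```bash
cat > h.py <<'E'
from rig import arm,cams,job
import cv2,numpy as np
def ray(c,u,v):
    R=c["extrinsics"][:3,:3];t=c["extrinsics"][:3,3]
    d=R.T@np.linalg.inv(c["mtx"])@[u,v,1];return -R.T@t,d/np.linalg.norm(d)
def plane(c,u,v,z):
    o,d=ray(c,u,v);return o+d*(z-o[2])/d[2]
def two(c1,p1,c2,p2):
    o1,d1=ray(c1,*p1);o2,d2=ray(c2,*p2)
    s=np.linalg.lstsq(np.c_[d1,-d2],o2-o1,rcond=None)[0]
    a,b=o1+s[0]*d1,o2+s[1]*d2;return (a+b)/2,np.linalg.norm(a-b)
def proj(c,p):
    q=c["extrinsics"][:3,:3]@p+c["extrinsics"][:3,3];q=c["mtx"]@q;return q[:2]/q[2]
def red(im):
    h=cv2.cvtColor(im,cv2.COLOR_RGB2HSV)
    m=(((h[...,0]<6)|(h[...,0]>174))&(h[...,1]>190)&(h[...,2]>90)).astype(np.uint8)
    n,l,s,c=cv2.connectedComponentsWithStats(m)
    return [(c[i].round(1).tolist(),s[i].tolist()) for i in range(1,n) if s[i,4]>20],m
def wst():
    return cams.calibration("wrist"),arm.observe()
E
python3 - <<'E'
from h import *
S,D=cams.calibration("scene"),cams.calibration("side")
a=cv2.imread("pics/scene0.png")[:,:,::-1];b=cv2.imread("pics/side0.png")[:,:,::-1]
for im in(a,b):print(red(im.copy())[0])
print(two(S,(348,165),D,(315,140)))
for z in(0.024,):
  for n,p,q in(("glass",(286,231),(304,210)),("timer",(231,257),(284,242))):
    print(n,plane(S,*p,z),plane(D,*q,z))
x=np.hstack([cv2.resize(a[140:280,200:400],(400*1,280)),cv2.resize(b[120:260,215:415],(400,280))])
cv2.imwrite("pics/crop1.png",cv2.resize(x,(800,280*1))[:,:,::-1])
c=cams.calibration("wrist");print(np.round(c["mtx"],1).tolist(),np.round(c["extrinsics"],3).tolist())
E
```

```text
[([348.1, 164.3], [343, 161, 11, 8, 66]), ([234.5, 222.0], [224, 213, 22, 18, 284])]
[([314.4, 139.8], [310, 133, 11, 14, 125]), ([255.4, 207.7], [249, 205, 15, 7, 39]), ([256.4, 219.0], [242, 212, 28, 11, 124])]
(array([ 0.46267723, -0.10727265,  0.12237173]), np.float64(0.006216390062206054))
glass [0.43559814 0.11687215 0.024     ] [0.44072631 0.13066728 0.024     ]
timer [0.44035045 0.27893098 0.024     ] [0.44860913 0.28736293 0.024     ]
[[294.5, 0.0, 280.9], [0.0, 294.5, 212.5], [0.0, 0.0, 1.0]] [[0.25, -0.968, -0.001, -0.625], [-0.918, -0.237, 0.319, -0.041], [-0.309, -0.079, -0.948, 0.381], [0.0, 0.0, 0.0, 1.0]]
```

View pics/crop1.png

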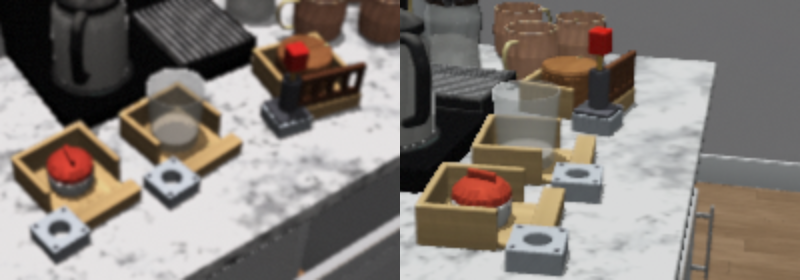

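The crop confirms the choices: the red cube knob sits on the black barrel at the gate's end (salt box behind it), and the socket block with the round hole in front of the clear tumbler is the target. The knob triangulates to z≈0.122, against 0.120 expected. Next I go above the knob for a wrist view.

Emit:
play_rows(
  targets=[
    [[0.67,-0.68,0],[0,0,0],1],
    [[0.67,-0.68,0],[0,0,0],1],
    [[0.67,-0.68,0],[0,0,0],1],
    [[0.67,-0.68,0],[0,0,0],1],
    [[0.67,-0.68,0],[0,0,0],1],
  ],
  squeeze=100,
)

```text
time: 0.72
eef_pos: [0.3005, -0.3556, 0.2502]
orientation: [-0.0, 0.992, 0.126, -0.0]
contact_force: [1.4, -0.6, 0.7]
finger_gap: 0.0854
grip_force: 0.0
```

Emit:
play_rows(
  targets=[
    [[0.67,-0.68,0],[0,0,0],1],
    [[0.67,-0.68,0],[0,0,0],1],
    [[0.67,-0.68,0],[0,0,0],1],
    [[0.67,-0.68,0],[0,0,0],1],
    [[0.5,-0.68,0],[0,0,0],1],
  ],
)

```text
time: 1.35
eef_pos: [0.4344, -0.1102, 0.2503]
orientation: [-0.0, 0.992, 0.126, 0.0]
contact_force: [0.4, -0.7, 0.4]
finger_gap: 0.0852
grip_force: 0.0
```

Run:
```python
from h import *
c,s=wst();im=cams.capture("wrist");print(s["eef_pos"],s["orientation"],s["qd"].max() if hasattr(s["qd"],"max") else s["qd"],s["time"])
print(red(im)[0])
np.savez("w1.npz",im=im,E=c["extrinsics"],M=c["mtx"])
cv2.imwrite("pics/w1.png",im[:,:,::-1])
```

```text
[ 0.43442043 -0.11017472  0.25027273] [-7.31200162e-05  9.91992209e-01  1.26299018e-01  9.79873714e-05] 0.09192858003579397 1.35
[([3.8, 24.5], [0, 0, 11, 49, 376]), ([279.7, 183.2], [261, 165, 39, 38, 891])]
```

View pics/w1.png

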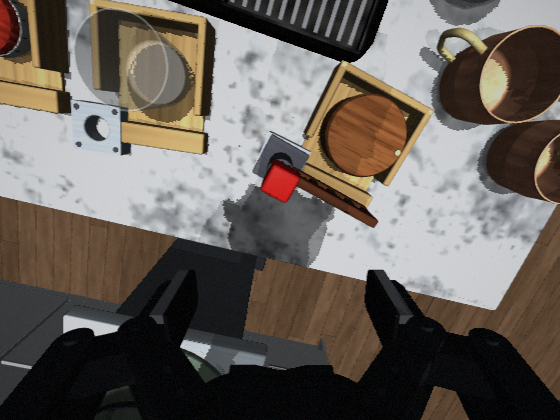

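The wrist view shows the knob at (280,183), with the gate running to (376,222) and rotated relative to the tool. The glass bay's socket hole is at (96,127), with the clear tumbler above it and its sill to (205,145). I'll measure both poses from this picture.

Run:
```python
from h import *
d=np.load("w1.npz");c={"extrinsics":d["E"],"mtx":d["M"]};im=d["im"]
print("cam",ray(c,0,0)[0])
_,m=red(im);m[:,:100]=0
m=cv2.morphologyEx(m,cv2.MORPH_CLOSE,np.ones((3,3)))
hsv=cv2.cvtColor(im,cv2.COLOR_RGB2HSV)
ys,xs=np.nonzero(m);print("V hist",np.histogram(hsv[...,2][ys,xs],bins=8))
r=cv2.minAreaRect(np.c_[xs,ys].astype(np.float32));box=cv2.boxPoints(r)
print("rect",r)
P=np.array([plane(c,*p,0.136) for p in box]);print("knob corners",P.round(4).tolist(),P.mean(0),np.linalg.norm(np.diff(P,axis=0),axis=1))
# hole
g=cv2.cvtColor(im,cv2.COLOR_RGB2GRAY)
roi=g[95:160,65:135];b=cv2.threshold(roi,0,255,cv2.THRESH_BINARY_INV+cv2.THRESH_OTSU)[1]
n,l,s,cc=cv2.connectedComponentsWithStats(b)
for i in range(1,n):
    if s[i,4]>50:print("hole?",cc[i]+[65,95],s[i],plane(c,*(cc[i]+[65,95]),0.024))
cv2.imwrite("pics/blk.png",np.hstack([cv2.resize(im[85:170,60:220,::-1],None,fx=2.5,fy=2.5,interpolation=cv2.INTER_CUBIC),cv2.resize(im[125:210,240:400,::-1],None,fx=2.5,fy=2.5,interpolation=cv2.INTER_CUBIC)]))
```

```text
cam [ 0.51480491 -0.0897992   0.37385696]
V hist (array([ 21,  20,  22,  32,  41,  54,  59, 642]), array([ 94.   , 108.375, 122.75 , 137.125, 151.5  , 165.875, 180.25 ,
       194.625, 209.   ]))
rect ((279.85662841796875, 183.51272583007812), (30.566728591918945, 29.928258895874023), 28.610462188720703)
knob corners [[0.4526, -0.0874, 0.136], [0.4767, -0.0937, 0.136], [0.4706, -0.1179, 0.136], [0.4459, -0.1123, 0.136]] [ 0.46143056 -0.10281244  0.136     ] [0.02489623 0.0249571  0.02531551]
hole? [ 67.56198347 104.19008264] [  0   0   7  20 121] [0.46477082 0.14286034 0.024     ]
hole? [118.19248826 111.48826291] [ 11   5  59  24 213] [0.47112181 0.087592   0.024     ]
hole? [ 92.6146789  127.48929664] [ 19  20  22  26 327] [0.44630574 0.11448444 0.024     ]
hole? [125.03937008 147.45669291] [ 56  40  10  20 127] [0.43295376 0.07667934 0.024     ]
```

View pics/blk.png

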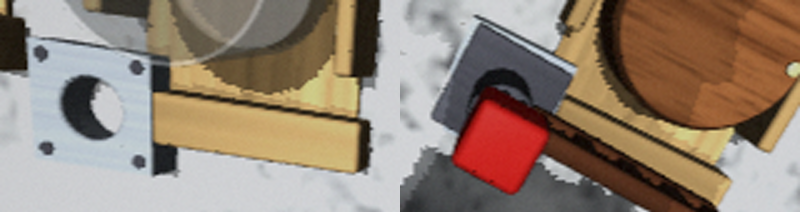

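The crop shows the glass block's screws at crop pixels (41,52), (137,68), (138,161) and (47,148), with the hole rim centred near (93,107). The knob's bright top is a clean square.

Run:
```python
from h import *
d=np.load("w1.npz");c={"extrinsics":d["E"],"mtx":d["M"]}
s=np.array([(41,52),(137,68),(138,161),(47,148)])/2.5+[60,85]
P=np.array([plane(c,*p,0.024) for p in s])[:,:2]
print(P.round(4).tolist(),P.mean(0));print(np.linalg.norm(P-np.roll(P,-1,0),axis=1))
def yaw(v):return np.degrees(np.arctan2(v[0],-v[1])) # v along local -y -> yaw
print("yaw",yaw(P[1]-P[0]),yaw(P[2]-P[3]))
print("hole",plane(c,97.2,127.6,0.024))
a=np.array([(153,91),(362,118)])/2.5+[60,85]; b=np.array([(153,142),(360,172)])/2.5+[60,85]
for e in(a,b):
    q=np.array([plane(c,*p,0.024) for p in e]);print("sill",q.round(4).tolist(),yaw(q[1]-q[0]))
# gate
k=np.array([0.4614,-0.1028]);e=plane(c,376,222,0.075)[:2];print("gate end",e,np.linalg.norm(e-k),yaw(e-k))
```

```text
[[0.4655, 0.1333], [0.4694, 0.0912], [0.4278, 0.0876], [0.4232, 0.129]] [0.44649469 0.11028238]
[0.04221542 0.04173681 0.04166488 0.04247513]
yaw 5.285276892479836 6.299936031806418
hole [0.44749379 0.10940795 0.024     ]
sill [[0.4612, 0.0834, 0.024], [0.4733, -0.0104, 0.024]] 7.318384124040376
sill [[0.4383, 0.0816, 0.024], [0.4488, -0.0137, 0.024]] 6.255225742784614
gate end [ 0.4328693  -0.21742765] 0.11812492502405389 -13.976850893445539
```

The numbers agree: 42 mm screw squares, and the gate end 118 mm from the axis. The gate is at about (0.461,-0.103) with yaw -14°, and the socket at about (0.447,0.110) with yaw +6°. The socket lies at the image edge, so I'll look once from straight above it.

Emit:
play_rows(
  targets=[
    [[0.15,-0.9,0],[0,0,0.36],1],
    [[0.15,-0.9,0],[0,0,0.36],1],
    [[0.15,-0.9,0],[0,0,0.36],1],
    [[0.1,-0.9,0],[0,0,0.36],1],
    [[0,0,0],[0,0,0.36],1],
  ],
)

```text
time: 2.02
eef_pos: [0.4204, 0.1096, 0.2503]
orientation: [-0.001, 0.998, 0.057, 0.0]
contact_force: [-0.5, -1.2, -0.4]
finger_gap: 0.0856
grip_force: 0.0
```

Run:
```python
from h import *
c,s=wst();im=cams.capture("wrist");print(s["eef_pos"],s["orientation"],s["time"],np.abs(s["qd"]).max())
np.savez("w2.npz",im=im,E=c["extrinsics"],M=c["mtx"])
p=proj(c,np.array([0.4467,0.110,0.024]));print(p)
x,y=int(p[0])-70,int(p[1])-60;print("crop origin",x,y)
cv2.imwrite("pics/w2.png",cv2.resize(im[max(y,0):y+120,max(x,0):x+160,::-1],None,fx=5,fy=5,interpolation=cv2.INTER_CUBIC))
```

```text
[0.42040098 0.1095621  0.25030296] [-5.90689618e-04  9.98393689e-01  5.66541564e-02  4.28005997e-06] 2.025 0.15102045529144445
[282.88729133 163.93893428]
crop origin 212 103
```

View pics/w2.png

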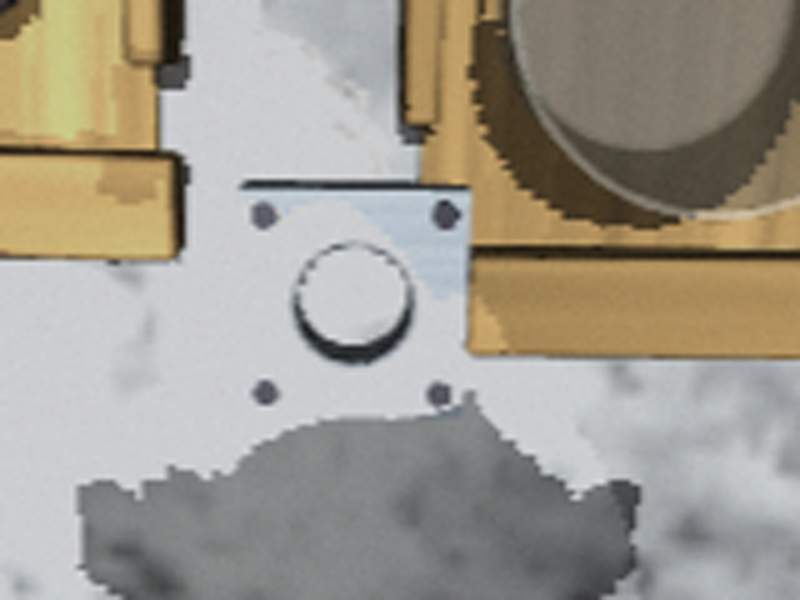

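The close view shows the screws at crop pixels (264,215), (445,215), (439,393) and (264,393). The hole rim is centred at (353.5,302), and the sill is almost level in the image.

Run:
```python
from h import *
d=np.load("w2.npz");c={"extrinsics":d["E"],"mtx":d["M"]}
f=lambda u,v:plane(c,212+(u+.5)/5-.5,103+(v+.5)/5-.5,0.024)[:2]
P=np.array([f(264,215),f(445,215),f(439,393),f(264,393)])
print(P.mean(0),np.linalg.norm(P-np.roll(P,-1,0),axis=1),"hole",f(353.5,302))
yaw=lambda v:np.degrees(np.arctan2(v[0],-v[1]))
print(yaw(P[1]-P[0]),yaw(P[2]-P[3]),yaw(f(800,255)-f(470,250)),yaw(f(800,357)-f(470,354)))
```

```text
[0.44683817 0.11084547] [0.04214775 0.04222214 0.04234993 0.04222984] hole [0.44772699 0.1108205 ]
6.499637597885202 6.505812622186221 5.643910489938501 5.978481247590332
```

Emit:
play_rows(
  targets=[
    [[0,0.89,0],[0,0,0],1],
    [[0,0.89,0],[0,0,0],1],
    [[-0.05,0.89,0],[0,0,0],1],
    [[0,0.89,0],[0,0,0],1],
    [[0,0,0],[0,0,0.9],1],
  ],
)

```text
time: 2.7
eef_pos: [0.4404, -0.1116, 0.25]
orientation: [0.0, 1.0, 0.014, -0.0]
contact_force: [0.7, 0.8, -0.4]
finger_gap: 0.0857
grip_force: 0.0
```

Emit:
play_rows(
  targets=[
    [[0,0,0],[0,0,0.9],1],
    [[0,0,0.3],[0,0,0.9],1],
    [[0,0,0.3],[0,0,0.9],1],
    [[0,0,0.2],[0,0,0.9],1],
    [[0,0,0],[0,0,0],1],
  ],
)

```text
time: 3.32
eef_pos: [0.4403, -0.1075, 0.2017]
orientation: [0.0, 0.992, -0.126, -0.001]
contact_force: [0.2, 0.1, -0.4]
finger_gap: 0.0854
grip_force: 0.0
```

Run:
```python
from h import *
c,s=wst();im=cams.capture("wrist");print(s["eef_pos"],s["orientation"],s["time"],np.abs(s["qd"]).max())
np.savez("w3.npz",im=im,E=c["extrinsics"],M=c["mtx"])
p=proj(c,np.array([0.4614,-0.1028,0.136]));print(p,red(im)[0])
_,m=red(im);x,y=p.astype(int);q=np.zeros_like(m);q[y-50:y+50,x-50:x+50]=m[y-50:y+50,x-50:x+50]
ys,xs=np.nonzero(q);r=cv2.minAreaRect(np.c_[xs,ys].astype(np.float32));print(r)
P=np.array([plane(c,*k,0.136) for k in cv2.boxPoints(r)]);print(P.round(4).tolist(),P.mean(0),np.linalg.norm(np.diff(P,axis=0),axis=1))
cv2.imwrite("pics/w3.png",cv2.resize(im[y-60:y+60,x-60:x+100,::-1],None,fx=4,fy=4,interpolation=cv2.INTER_CUBIC))
```

```text
[ 0.44031216 -0.10750525  0.20169283] [ 1.17876677e-04  9.92073959e-01 -1.25651976e-01 -9.09377110e-04] 3.325 0.040133517610662604
[266.36832256 212.613616  ] [([264.5, 207.3], [249, 195, 37, 34, 887])]
((267.0, 212.0), (34.0, 36.0), 90.0)
[[0.4762, -0.0949, 0.136], [0.4702, -0.1181, 0.136], [0.4467, -0.1121, 0.136], [0.4529, -0.088, 0.136]] [ 0.46148767 -0.10326827  0.136     ] [0.02392125 0.02431136 0.02487325]
```

View pics/w3.png

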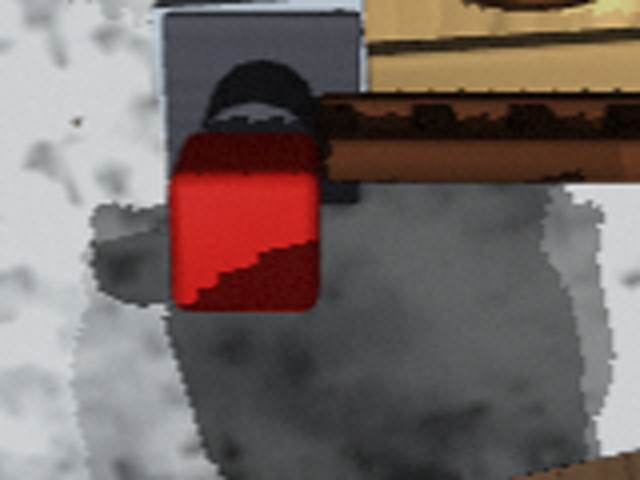

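The close view confirms the knob top is centred at crop (244,241), i.e. about (0.4615,-0.1033), with edges parallel to the tool axes. I centre, descend and grip.

Emit:
play_rows(
  targets=[
    [[0.325,-0.16,0],[0,0,0],1],
    [[0,0,0.4],[0,0,0],1],
    [[0,0,0.5],[0,0,0],1],
    [[0,0,0.4],[0,0,0],1],
    [[0,0,0.06],[0,0,0],1],
  ],
)

```text
time: 4.0
eef_pos: [0.4619, -0.1025, 0.1202]
orientation: [0.0, 0.992, -0.125, -0.001]
contact_force: [0.1, 0.3, 0.3]
finger_gap: 0.0857
grip_force: 0.0
```

Emit:
play_rows(
  targets=[
    [[0,0,0],[0,0,0],0.6],
    [[0,0,0],[0,0,0],0.35],
    [[0,0,0],[0,0,0],0.1],
    [[0,0,0],[0,0,0],0],
    [[0,0,0],[0,0,0],0],
  ],
  squeeze=100,
)

```text
time: 4.62
eef_pos: [0.4627, -0.1024, 0.1212]
orientation: [0.0, 0.992, -0.125, 0.0]
contact_force: [-1.8, -1.2, 7.7]
finger_gap: 0.0245
grip_force: 97.6
```

Emit:
play_rows(
  targets=[
    [[0,0,-0.1],[0,0,0],0],
    [[0,0,-0.1],[0,0,0],0],
    [[0,0,-0.1],[0,0,0],0],
    [[0,0,-0.1],[0,0,0],0],
    [[0,0,-0.1],[0,0,0],0],
  ],
)

```text
time: 5.25
eef_pos: [0.4622, -0.1021, 0.151]
orientation: [-0.0, 0.992, -0.125, -0.0]
contact_force: [0.7, 0.9, -3.9]
finger_gap: 0.0249
grip_force: 98.3
```

Emit:
play_rows(
  targets=[
    [[0,0,-0.3],[0,0,0],0],
    [[0,0,-0.4],[0,0,0],0],
    [[0,0,-0.5],[0,0,0],0],
    [[0,0,-0.5],[0,0,0],0],
    [[0,0,0],[0,0,0],0],
  ],
)

```text
time: 5.88
eef_pos: [0.4631, -0.1023, 0.2544]
orientation: [0.0, 0.992, -0.125, 0.002]
contact_force: [-0.4, 1.1, -4.6]
finger_gap: 0.0249
grip_force: 100.1
```

Run:
```python
from h import *
a=cams.capture("scene");b=cams.capture("side");c,s=wst();w=cams.capture("wrist")
print({k:np.round(s[k],3).tolist() for k in("eef_pos","orientation","contact_force","time","finger_gap")})
np.savez("w4.npz",im=w,E=c["extrinsics"],M=c["mtx"])
x=np.hstack([cv2.resize(a[90:230,270:410],(400,400)),cv2.resize(b[60:200,245:385],(400,400))])
cv2.imwrite("pics/l1.png",np.vstack([x])[:,:,::-1])
```

```text
{'eef_pos': [0.462, -0.102, 0.252], 'orientation': [0.0, 0.992, -0.125, -0.0], 'contact_force': [-0.679, 0.747, -4.728], 'time': 5.975, 'finger_gap': 0.025}
```

View pics/l1.png

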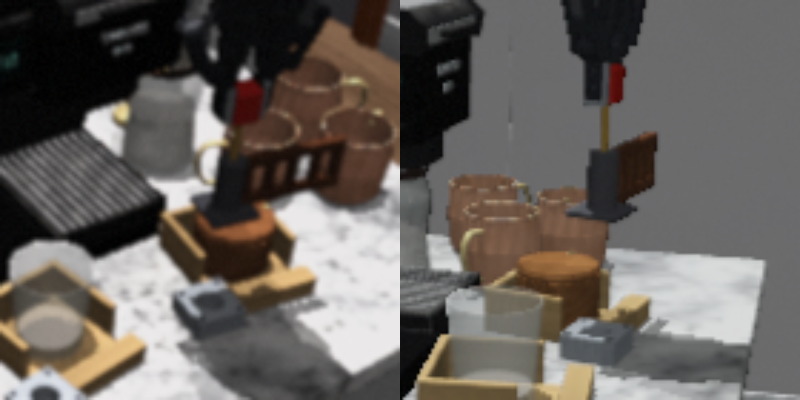

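The gate is off its block and level in the grip: the side view crop shows the foot at (600,210), clear above the block, with the pin bare below the knob. The foot underside is at about 0.136 m, so it clears the 0.097 m glass. I move across and then turn.

Emit:
play_rows(
  targets=[
    [[-0.225,-0.675,0],[0,0,0],0],
    [[-0.225,-0.675,0],[0,0,0],0],
    [[-0.225,-0.675,0],[0,0,0],0],
    [[-0.225,-0.675,0],[0,0,0],0],
    [[-0.225,-0.675,0],[0,0,0],0],
  ],
)

```text
time: 6.65
eef_pos: [0.4466, 0.112, 0.2516]
orientation: [0.0, 0.992, -0.125, -0.001]
contact_force: [0.8, -0.6, -3.8]
finger_gap: 0.0247
grip_force: 100.4
```

Emit:
play_rows(
  targets=[
    [[0,0,0],[0,0,-0.9],0],
    [[0,0,0],[0,0,-0.9],0],
    [[0,0,0],[0,0,-0.9],0],
    [[0,0,0],[0,0,-0.9],0],
    [[0,0,0],[0,0,-0.87],0],
  ],
)

```text
time: 7.28
eef_pos: [0.4468, 0.1106, 0.2515]
orientation: [0.0, 0.999, 0.054, -0.001]
contact_force: [0.2, 0.1, -4.2]
finger_gap: 0.0246
grip_force: 100.8
```

Emit:
play_rows(
  targets=[
    [[0,0,0],[0,0,0],0],
    [[0,0,0],[0,0,0],0],
  ],
)

```text
time: 7.52
eef_pos: [0.4472, 0.1106, 0.2522]
orientation: [0.0, 0.999, 0.052, -0.0]
contact_force: [-1.1, -1.2, -4.7]
finger_gap: 0.0247
grip_force: 100.7
```

Emit:
play_rows(
  targets=[
    [[0,0,0.4],[0,0,0],0],
    [[0,0,0.5],[0,0,0],0],
    [[0,0,0.4],[0,0,0],0],
    [[0,0,0.33],[0,0,0],0],
    [[0,0,0],[0,0,0],0],
  ],
)

```text
time: 8.15
eef_pos: [0.4466, 0.1106, 0.1539]
orientation: [0.0, 0.999, 0.053, -0.001]
contact_force: [0.7, 0.4, -3.4]
finger_gap: 0.0249
grip_force: 100.6
```

Run:
```python
from h import *
a=cams.capture("scene");b=cams.capture("side");c,s=wst();w=cams.capture("wrist")
print({k:np.round(s[k],4).tolist() for k in("eef_pos","orientation","contact_force","time","finger_gap")})
np.savez("w5.npz",im=w,E=c["extrinsics"],M=c["mtx"])
S,D=cams.calibration("scene"),cams.calibration("side");g=np.array([.447,.1108,.04])
def cr(im,c,h,k):
    p=proj(c,g).astype(int);return cv2.resize(im[max(p[1]-h,0):p[1]+h,p[0]-h:p[0]+h],(400,400),interpolation=cv2.INTER_CUBIC)
cv2.imwrite("pics/d1.png",np.hstack([cv2.resize(w[60:300,180:420],(400,400)),cr(b,D,50,4)])[:,:,::-1])
```

```text
{'eef_pos': [0.4475, 0.1109, 0.1553], 'orientation': [-0.0, 0.9986, 0.0529, 0.0], 'contact_force': [0.051, 0.018, -3.0274], 'time': 8.25, 'finger_gap': 0.0245}
```

View pics/d1.png

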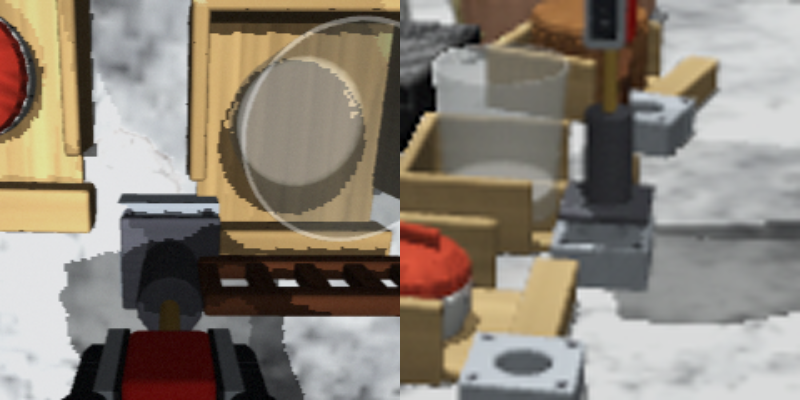

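The wrist view shows the foot directly over the block (foot crop x 121–219, block back edge x 119–218). The side view shows it just above the block and level, with the glass standing. A quick projection check of the foot edges before landing.

Run:
```python
from h import *
d=np.load("w5.npz");c={"extrinsics":d["E"],"mtx":d["M"]}
def pt(o,y,l):
    C,S=np.cos(y),np.sin(y);p=proj(c,np.array([o[0]+C*l[0]-S*l[1],o[1]+S*l[0]+C*l[1],l[2]]));return ((p-[180,60])/.6).round(1).tolist()
B=(.447,.1108)
print("block back",pt(B,.106,(.027,.027,.024)),pt(B,.106,(.027,-.027,.024)))
for z in(.038,.044):print("foot back",z,pt((.4473,.1108),.106,(.025,.025,z)),pt((.4473,.1108),.106,(.025,-.025,z)))
print("gate end top",pt((.4473,.1108),.106,(.005,-.118,.096)))
cv2.imwrite("pics/d2.png",cv2.resize(d["im"][165:255,235:355,::-1],None,fx=6,fy=6,interpolation=cv2.INTER_CUBIC))
```

```text
block back [116.5, 201.9] [218.6, 201.9]
foot back 0.038 [117.9, 211.3] [217.3, 211.3]
foot back 0.044 [116.7, 214.2] [218.4, 214.1]
gate end top [459.6, 293.4]
```

View pics/d2.png

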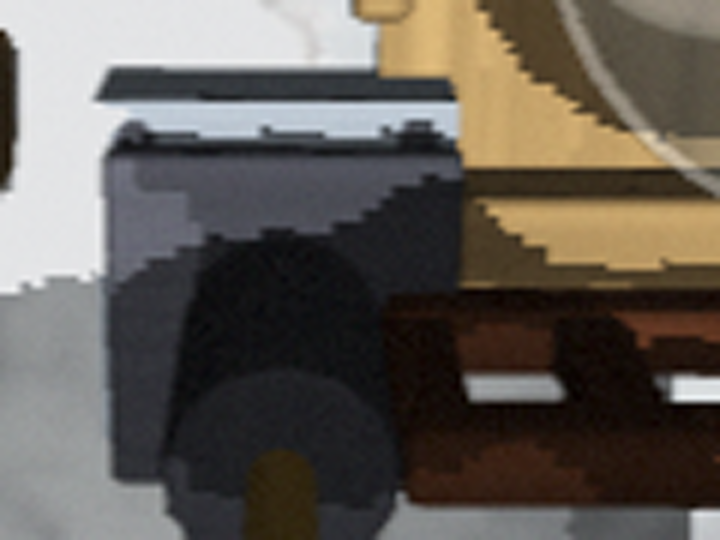

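The foot sits within about 1 mm of the block centre, slightly right of it and toward the robot. I apply that small correction and land gently.

Emit:
play_rows(
  targets=[
    [[0.013,-0.012,0],[0,0,0],0],
    [[0,0,0.1],[0,0,0],0],
    [[0,0,0.1],[0,0,0],0],
    [[0,0,0.06],[0,0,0],0],
    [[0,0,0],[0,0,0],0],
  ],
)

```text
time: 8.93
eef_pos: [0.448, 0.1115, 0.139]
orientation: [0.0, 0.999, 0.053, -0.0]
contact_force: [0.2, -0.7, -2.4]
finger_gap: 0.0243
grip_force: 101.0
```

Emit:
play_rows(
  targets=[
    [[0,0,0.06],[0,0,0],0],
    [[0,0,0.06],[0,0,0],0],
    [[0,0,0],[0,0,0],0],
  ],
)

```text
time: 9.3
eef_pos: [0.4481, 0.1115, 0.1319]
orientation: [0.0, 0.999, 0.053, -0.0]
contact_force: [-0.0, -0.9, -1.6]
finger_gap: 0.025
grip_force: 101.0
```

Emit:
play_rows(
  targets=[
    [[0,0,0.06],[0,0,0],0],
    [[0,0,0.06],[0,0,0],0],
    [[0,0,0.05],[0,0,0],0],
    [[0,0,0],[0,0,0],0],
  ],
)

```text
time: 9.8
eef_pos: [0.4481, 0.1115, 0.1217]
orientation: [0.0, 0.999, 0.053, -0.0]
contact_force: [0.5, -1.5, -0.6]
finger_gap: 0.0246
grip_force: 101.1
```

Run:
```python
from h import *
b=cams.capture("side");a=cams.capture("scene");s=arm.observe()
print({k:np.round(s[k],4).tolist() for k in("eef_pos","orientation","contact_force","time","finger_gap")})
S,D=cams.calibration("scene"),cams.calibration("side");g=np.array([.447,.09,.06])
def cr(im,c,h):
    p=proj(c,g).astype(int);return cv2.resize(im[max(p[1]-h,0):p[1]+h,p[0]-h:p[0]+h],(400,400),interpolation=cv2.INTER_CUBIC)
cv2.imwrite("pics/f1.png",np.hstack([cr(a,S,50),cr(b,D,50)])[:,:,::-1])
```

```text
{'eef_pos': [0.4481, 0.1115, 0.1219], 'orientation': [0.0, 0.9986, 0.0532, -0.0], 'contact_force': [0.3554, -1.8447, -0.2287], 'time': 9.9, 'finger_gap': 0.0247}
```

Emit:
play_rows(
  targets=[
    [[0,0,0],[0,0,0],0.5],
    [[0,0,0],[0,0,0],0.8],
    [[0,0,0],[0,0,0],1],
    [[0,0,0],[0,0,0],1],
    [[0,0,-0.2],[0,0,0],1],
  ],
)

```text
time: 10.52
eef_pos: [0.4477, 0.1115, 0.1339]
orientation: [0.0, 0.999, 0.053, -0.001]
contact_force: [-0.2, 0.3, 0.2]
finger_gap: 0.0853
grip_force: 0.0
```

Emit:
play_rows(
  targets=[
    [[0,0,-0.5],[0,0,0],1],
    [[0,0,-0.7],[0,0,0],1],
    [[-0.4,0,-0.5],[0,0,0],1],
    [[0,0,0],[0,0,0],1],
    [[0,0,0],[0,0,0],1],
  ],
)

```text
time: 11.15
eef_pos: [0.4244, 0.1089, 0.2361]
orientation: [-0.0, 0.999, 0.053, 0.0]
contact_force: [0.9, -1.1, -0.2]
finger_gap: 0.0857
grip_force: 0.0
```

Run:
```python
from h import *
c,s=wst();w=cams.capture("wrist");b=cams.capture("side");a=cams.capture("scene")
print({k:np.round(s[k],4).tolist() for k in("eef_pos","contact_force","time","finger_gap")})
S,D=cams.calibration("scene"),cams.calibration("side")
K=np.array([.4472,.1112,.120])
r={}
for n,im,cc in(("S",a,S),("D",b,D),("W",w,c)):
    p=proj(cc,K);L=[x for x in red(im)[0]];L.sort(key=lambda x:np.hypot(*(np.array(x[0])-p)));print(n,"pred",p.round(1),L[:2])
    r[n]=L[0][0]
print("tri S,D",two(S,r["S"],D,r["D"]));print("tri W,D",two(c,r["W"],D,r["D"]))
# looser red, top face in wrist
h=cv2.cvtColor(w,cv2.COLOR_RGB2HSV);m=(((h[...,0]<6)|(h[...,0]>174))&(h[...,1]>150)&(h[...,2]>150)).astype(np.uint8)
p=proj(c,K+[0,0,.016]).astype(int);q=np.zeros_like(m);q[p[1]-35:p[1]+35,p[0]-35:p[0]+35]=m[p[1]-35:p[1]+35,p[0]-35:p[0]+35]
ys,xs=np.nonzero(q);R=cv2.minAreaRect(np.c_[xs,ys].astype(np.float32));P=np.array([plane(c,*k,.136) for k in cv2.boxPoints(R)])
print("top",P.mean(0),np.linalg.norm(np.diff(P,axis=0),axis=1),R)
# dark gate top edge: brown mask within region along gate, at z=.082
v=(h[...,0]<15)&(h[...,1]>90)&(h[...,2]<110)&(h[...,2]>15)
v=cv2.morphologyEx(v.astype(np.uint8),cv2.MORPH_OPEN,np.ones((3,3)))
n,l,st,ce=cv2.connectedComponentsWithStats(v)
for i in range(1,n):
    if st[i,4]>300:
        ys,xs=np.nonzero(l==i);print("brown",st[i],ce[i].round(0),cv2.minAreaRect(np.c_[xs,ys].astype(np.float32)))
f=lambda y,z,x=0:proj(c,np.array([.4472+np.cos(.106)*x-np.sin(.106)*y,.1112+np.sin(.106)*x+np.cos(.106)*y,z])).round(1)
print("pred gate",[f(y,z) for y in(-.014,-.118) for z in(.024,.082)])
np.savez("w6.npz",im=w,E=c["extrinsics"],M=c["mtx"]);cv2.imwrite("pics/sideF.png",b[:,:,::-1])
```

```text
{'eef_pos': [0.4244, 0.1089, 0.2361], 'contact_force': [0.9365, -1.062, -0.2019], 'time': 11.15, 'finger_gap': 0.0857}
S pred [286.3 200.4] [([286.6, 197.1], [281, 193, 12, 9, 67]), ([234.5, 221.9], [224, 213, 22, 18, 268])]
D pred [304.  165.6] [([304.6, 164.8], [299, 157, 13, 17, 194]), ([256.0, 208.0], [249, 205, 15, 7, 44])]
W pred [280.6 189.4] [([281.3, 193.4], [266, 179, 33, 31, 932]), ([183.8, 80.1], [154, 48, 60, 65, 2943])]
tri S,D (array([0.44904874, 0.10762279, 0.12320191]), np.float64(0.006999650586880791))
tri W,D (array([0.44520661, 0.11055878, 0.12191771]), np.float64(0.0017961614440677144))
top [0.44733246 0.11090663 0.136     ] [0.02317564 0.02270333 0.02391144] ((281.0, 194.0), (28.0, 30.0), 90.0)
brown [ 524   99   36   81 1137] [541. 136.] ((541.5, 139.0), (80.0, 35.0), 90.0)
brown [ 294  166  109   19 1641] [344. 176.] ((348.0, 175.0), (18.0, 108.0), 90.0)
brown [157 257  38  26 384] [171. 268.] ((175.95387268066406, 269.63079833984375), (21.582040786743164, 38.946903228759766), 82.87498474121094)
brown [512 282  48  25 371] [540. 292.] ((537.4168090820312, 290.8556823730469), (49.54067611694336, 20.141357421875), 15.018359184265137)
brown [432 294  28  27 355] [447. 308.] ((445.5, 307.0), (26.0, 27.0), 90.0)
brown [519 304  36  23 415] [537. 316.] ((536.2647705078125, 317.058837890625), (20.615528106689453, 35.89527130126953), 75.96376037597656)
brown [527 327  25  37 325] [536. 344.] ((539.0, 345.0), (36.0, 24.0), 90.0)
pred gate [array([292.9, 168.9]), array([295.2, 179.7]), array([383.7, 169. ]), array([403.7, 179.7])]
```

Run:
```python
from h import *
D=cams.calibration("side")
a=cv2.imread("pics/side0.png")[:,:,::-1].copy();b=cv2.imread("pics/sideF.png")[:,:,::-1].copy()
for im,K in((a,[.4615,-.1033,.12]),(b,[.4473,.1110,.12])):
    p=proj(D,np.array(K));L=sorted(red(im)[0],key=lambda x:np.hypot(*(np.array(x[0])-p)))[0]
    print(p.round(1),L,[proj(D,np.array([K[0],K[1],z])).round(1).tolist() for z in(.104,.136)])
# glass: lift-invariant check in the side view, away from the gate
d=cv2.absdiff(a,b).max(2)[165:200,255:285];print("glass area diff",np.median(d),np.percentile(d,90))
```

```text
[314.4 140.4] ([314.4, 139.8], [310, 133, 11, 14, 125]) [[314.2, 146.3], [314.6, 134.4]]
[304.  165.5] ([304.6, 164.8], [299, 157, 13, 17, 194]) [[303.8, 172.5], [304.2, 158.4]]
glass area diff 1.0 8.100000000000023
```

The knob shows the same offset in the side view as it did when the pin was home on the first bay (-0.6 px then, -0.7 px now). The gate lies along the sill and the glass area is unchanged, so I'm handing in.

```bash
python3 -c "
from rig import job;print(job.finish_job())"
```

```text
the job is handed in; nothing more can be done
None
```

I moved the gate from the salt box's bay to the glass tumbler's bay and handed the job in at about 11 s of the 48 s. By my measurements it stands closed with the pin home and the glass looks unmoved; no verdict was returned.

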